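# Find the full tin by its weight and seat it in the caddy

## Robot

A 7-joint arm with a two-finger parallel gripper is mounted at the origin on the work surface. World frame = base frame: x ahead of the robot, y to its left, z up, the work surface at z = 0. Lengths are in m, angles in rad, forces in N, time in s.
With the tool pointing down it reaches from about 0.425 to 0.875 m from the base axis. Payload 4.7 kg.
Tool frame: the origin (TCP) lies midway between the tips of the shut fingers; the grasp point (between the pads) lies 19 mm behind it; z points along the fingers, y is the line along which they close (so a half turn about z gives the same grasp; the last joint's range is limited). The gripper opens to 87 mm and grips with 3 to 60 N. Pads are 19 mm wide; open, the fingers measure 117 mm over their backs; the gripper's body (75 mm by 190 mm) begins 51 mm behind the grasp point.
Start: joints at [1.356, 0.321, -0.07, 1.45, 0.023, 1.371, -0.057], TCP at [0.147, -0.633, 0.223] pointing down, gripper open.
Joint ranges: [-2.86, 2.86], [-0.3, 2.09], [-1.38, 1.24], [0.06, 2.45], [-1.56, 4.7], [0.09, 2.05], [-2.69, 2.69]. Speed limits (rad/s): [2.57, 2.57, 3.14, 3.14, 3.14, 3.14, 3.14].

## Interface

Orientations are given as a rotation vector (axis times angle).
In Python, from bench import ctrl, workorder, get_image, camera_model gives the robot as it stands (ctrl), with the cameras as plain functions and the job (workorder).
- The arm moves only by the shell command python3 inch.py 'ROWS' [FORCE]. ROWS is rows parted by semicolons, their numbers by spaces, 1 to 20 of them, each of 5 numbers: dx, dy, dz in m, then a turn about the tool's z in rad, then the opening from 0.0 (shut) to 1.0 (fully open); each row is the pose to reach, as a shift and turn from the pose commanded when the command began, along the tool's axes at that moment; what a row does not reach only later rows make up. A row lasts 1/10 s, in which the tool goes at most 0.05 m and 0.15 rad, less where a joint would pass 70% of its speed; a pose out of reach is approached as far as the arm can. The fingers move at their own pace and stop on an object; FORCE is the grip in N (left out, the last holds). Time passes only in rows, so rows that do not move let the fingers close. It prints the time, the measured TCP pose, the force, the opening and the grip force at its end.
- ctrl.get_state(): the state, without advancing time (a new reading comes with each control period).
- get_image(name): name is "scene" or "top" or "wrist"; returns the picture (420x560x3 uint8, red, green, blue); there is no depth.
- camera_model(name): a dict with "vertical_fov" (degrees; the focal length in pixels is half the picture's height over the tangent of half this angle, whatever the lens; pixels are square), "cx", "cy" (the principal point, pixels), "rvec" (rotation vector, rad) and "tvec" (3), from world to camera coordinates, as OpenCV has them; the wrist camera has in their place "hand_eye" (4x4, takes a point from camera to tool coordinates, whose origin is the TCP and whose axes are the flange's). Camera axes: x right, y down, z forward; pixel columns grow to the right and rows downward; lengths in m; the calibration is good to about 2 mm. A picture is of the moment at which its call begins: read the wrist's pose just before it. camera_model takes no time and is no camera call.
- workorder.close_job(): hands the job in; it is judged then, once.
The state is a dict: "time": time; "joint_positions": joint angles; "qd": joint speeds; "joint_torque": joint torques, N m; "position": TCP position; "tool_rot": TCP orientation; "ft_force": force on the tool from outside, world axes, zero at the start; "torque": the same for the moment, N m; "grip_width": opening from 0.0 (shut) to 1.0 (fully open); "grip_force": force on a finger pad.
Only numpy, scipy, OpenCV 4.12 (cv2) and the standard library are available. Lean on these libraries where they do the work, as an engineer would, in place of code of your own. Each camera call takes 0.05 s, during which the arm holds its last target. There are 200 camera calls.

## Task

One of these two look-alike tins is full of washers and the other is part-used: lift the left one (as the robot sees it) clear of the cabinet floor to feel its weight and set it back upright, then lift the right one clear to feel it too. Ease the heavier tin upright into the round well of the caddy's sliding tray until it is fully home; the tray may have slid a little, so feel for the well and never press hard. Leave the lighter tin standing on the plywood, both tins let go, and everything else where it is.

Things in the scene. Friction and masses are not known exactly. Their poses are not given: they have to be found in the camera images.
- tin_left: aluminium screw-lid tin, a closed upright cylinder 56 mm across and 80 mm tall; origin at the centre of its underside, z up. The one on the left as the robot sees it (larger y). Looks like the other tin; one weighs 0.55 to 0.68 kg, the other 0.26 to 0.34 kg, either may be the heavy one, and only lifting tells.. It takes a grip of 60 N
- tin_right: aluminium screw-lid tin, a closed upright cylinder 56 mm across and 80 mm tall; origin at the centre of its underside, z up. The one on the right as the robot sees it (smaller y). Looks like the other tin; one weighs 0.55 to 0.68 kg, the other 0.26 to 0.34 kg, either may be the heavy one, and only lifting tells.. It takes a grip of 60 N
- caddy: white plastic caddy, fixed: an open box 130 mm along its x, 270 mm along its y, 40 mm tall, walls 4 mm; origin at the centre of its underside, z up. A carry grip arches across x at y = -85 mm, up to 151 mm high, over a carton 50 mm high. The +y part holds a grey sliding tray
- tray_mid (a point): middle of the tray's range: x 0, y 45, z 34 mm in the caddy, level with the tray's flat top (118 by 130 mm). The tray has one round well, 60 mm across, bevelled rim, hard floor 18 mm down (16 mm above the caddy's origin). The well's centre lies up to 14 mm either way from here along the caddy's y, not measured; the tray is too stiff to slide under less than 40 N
- pump: bystander: matte black soap pump, 64 mm across, 162 mm tall, nozzle towards its -x; origin at the centre of its underside
- aerator: bystander: chrome faucet aerator, a ring 24 mm across, 16 mm tall; origin under its centre
- stopper: bystander: blue silicone sink stopper, 70 mm across, 28 mm tall; origin under its centre
- bottle: bystander: white bottle, 68 mm across, 210 mm tall; origin under its centre
- jar: bystander: glass jar with steel cap, 64 mm across, 85 mm tall; origin under its centre
- brush: bystander: scrub brush lying flat, 190 mm long along its x, under 40 mm tall
- nut: bystander: white plastic pipe nut, a ring 48 mm across, 16 mm tall; origin under its centre

How it is judged:
By the outcome, as a careful person would: the job done as asked, in the order asked, and still so for the second after the job is handed in, with the robot touching nothing.
It also fails if it takes over 72 s, if anything falls off the work surface, if the arm or the gripper's body presses on something with over 40 N, if the wrist force passes 120 N, or if a joint passes its speed limit or range.

## Working session

There is one attempt and no reset: what is moved stays moved. The work goes in short steps, Python scripts to look and compute and a shell command to move; the robot and the scene stay as the last step left them, time stands still between calls to the robot, and variables do not carry over. Pictures are saved under pics/ and viewed, at most 10 in all, crops included, and the job is handed in when it is done.

```bash
ls; mkdir -p pics
python3 - <<'E'
from bench import ctrl, workorder, get_image, camera_model
import cv2
for n in("scene","top"):
    im=get_image(n); cv2.imwrite(f"pics/{n}0.png",im[:,:,::-1])
    print(n,camera_model(n))
print(camera_model("wrist"));print(ctrl.get_state())
E
```

```text
bench.py
inch.py
pics
scene {'vertical_fov': 49.10459124026512, 'cx': 272.64052356688575, 'cy': 205.33664485582307, 'rvec': array([ 1.36173259,  2.31915008, -0.7809325 ]), 'tvec': array([ 0.28903452, -0.34628686,  1.57077295])}
top {'vertical_fov': 49.28509242891623, 'cx': 272.9156553756469, 'cy': 205.69177379896132, 'rvec': array([ 2.08854506, -2.14240125,  0.181338  ]), 'tvec': array([0.00547141, 0.54714603, 1.2221419 ])}
{'vertical_fov': 68.76299188759363, 'cx': 281.6276770674531, 'cy': 212.50637376398825, 'hand_eye': array([[ 9.78002372e-04, -9.65378863e-01, -2.60849945e-01,
         7.19176671e-02],
       [ 9.99999279e-01,  7.62483012e-04,  9.27417043e-04,
         5.80761540e-05],
       [-6.96415159e-04, -2.60850664e-01,  9.65378913e-01,
        -1.60790542e-01],
       [ 0.00000000e+00,  0.00000000e+00,  0.00000000e+00,
         1.00000000e+00]])}
{'time': 0.1, 'joint_positions': array([ 1.35608703,  0.32173919, -0.07008449,  1.4515521 ,  0.02262426,
        1.37079368, -0.05688354]), 'qd': array([-9.47127155e-05, -2.10371805e-03,  3.76833601e-04, -3.21725135e-03,
       -1.64718501e-04, -7.65180974e-04,  2.64642464e-04]), 'joint_torque': array([ 7.85906559e-04, -4.92570913e+01, -4.05835602e-01, -3.13398778e+01,
       -6.43277331e-02,  3.94712971e-02,  6.31667535e-05]), 'position': array([ 0.14726407, -0.63259214,  0.22157763]), 'tool_rot': array([-3.11938081e+00, -3.58514112e-01,  4.87275167e-04]), 'ft_force': array([-0.14090959, -0.38262173, -0.51950839]), 'torque': array([-0.01585547,  0.00922034, -0.03988415]), 'grip_force': 0.0, 'grip_width': 1.0002457262609727}
```

View pics/scene0.png

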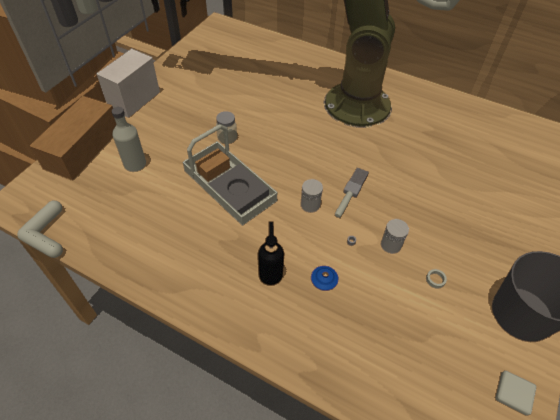

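View pics/top0.png

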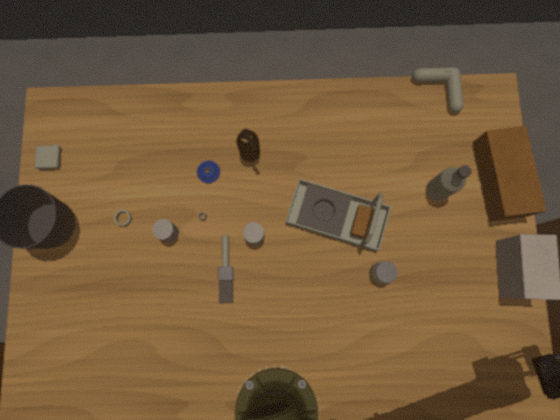

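The scene shows the tins at about (312,196) and (395,237) and the caddy at (230,180). In the top view the tins are at (254,234) and (164,230), and the caddy at (338,215) with its well near (324,210). Next I'll enlarge them.

Run:
```python
import cv2,numpy as np
t=cv2.imread("pics/top0.png")
a=cv2.resize(t[170:270,270:400],None,fx=6,fy=6,interpolation=cv2.INTER_CUBIC)
cv2.imwrite("pics/c1.png",cv2.convertScaleAbs(a,alpha=1.6))
a=cv2.resize(t[190:290,140:273],None,fx=6,fy=6,interpolation=cv2.INTER_CUBIC)
cv2.imwrite("pics/c2.png",cv2.convertScaleAbs(a,alpha=1.3))
```

```text
(no output)
```

View pics/c1.png

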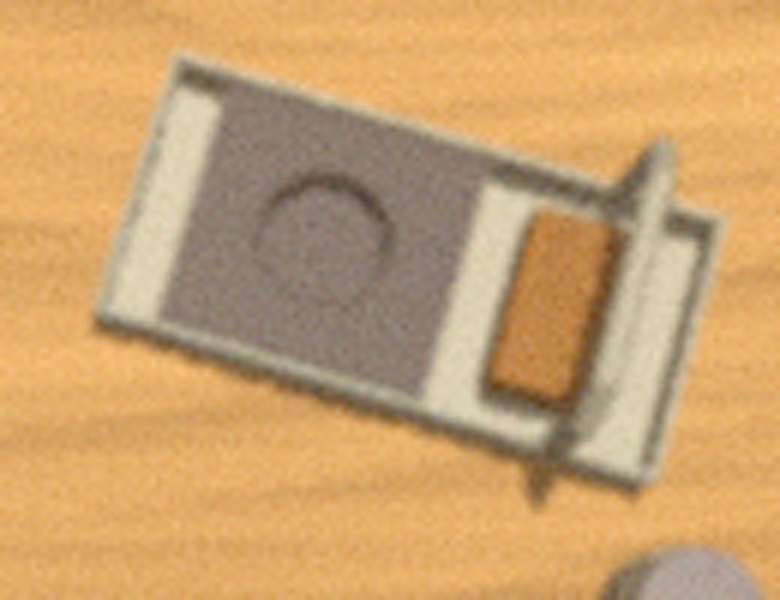

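View pics/c2.png

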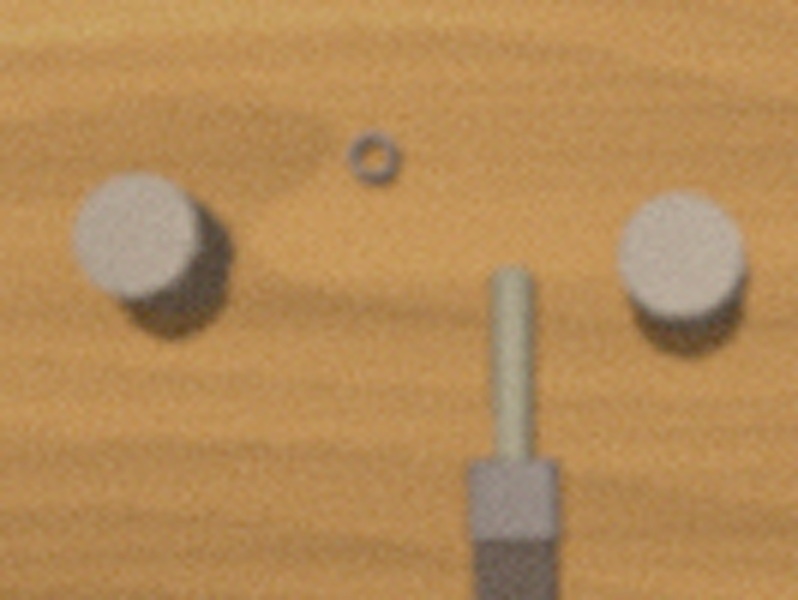

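The enlarged top view puts the lid centres at crop c2 (138,236) and (682,256). In crop c1 the caddy rim corners are (178,57), (724,215), (650,490) and (98,318), and the well rim centre is about (324,240).

```bash
cat > h.py <<'E'
import cv2,numpy as np
from bench import ctrl, workorder, get_image, camera_model
from scipy.spatial.transform import Rotation as R
def ray(name,uv,z):
    m=camera_model(name);f=210/np.tan(np.radians(m["vertical_fov"]/2))
    Rm=R.from_rotvec(m["rvec"]).as_matrix();c=-Rm.T@m["tvec"]
    d=Rm.T@np.array([(uv[0]-m["cx"])/f,(uv[1]-m["cy"])/f,1])
    return c+d*(z-c[2])/d[2]
def proj(name,p):
    m=camera_model(name);f=210/np.tan(np.radians(m["vertical_fov"]/2))
    q=R.from_rotvec(m["rvec"]).as_matrix()@p+m["tvec"];return q[:2]/q[2]*f+[m["cx"],m["cy"]]
def totool(target,yaw=None):
    s=ctrl.get_state();Rt=R.from_rotvec(s["tool_rot"]).as_matrix()
    return Rt.T@(np.array(target)-s["position"])
E
python3 - <<'E'
from h import *
c=lambda u,v,o:((u+.5)/6-.5+o[0],(v+.5)/6-.5+o[1])
A=(270,170);B=(140,190)
for n,p in(("L",(138,236)),("R",(682,256))):
    q=ray("top",c(*p,B),.08);print(n,q.round(4),"r",np.hypot(*q[:2]).round(3),"scene lid px",proj("scene",q).round(1))
    print(" dia",np.linalg.norm(ray("top",c(p[0]+62,p[1],B),.08)-ray("top",c(p[0]-62,p[1],B),.08)))
k=np.array([ray("top",c(*p,A),.04) for p in((178,57),(724,215),(650,490),(98,318))])
print(k.round(4),np.linalg.norm(np.diff(k,axis=0),axis=1),k.mean(0))
m=k.mean(0);y=(k[0]+k[3]-k[1]-k[2]);y/=np.linalg.norm(y);x=(k[0]+k[1]-k[2]-k[3]);x/=np.linalg.norm(x)
print("y",y,"x",x,"yaw",np.arctan2(y[1],y[0])-np.pi/2,np.arctan2(x[1],x[0]))
w=ray("top",c(324,240,A),.034);print("well",w,"in caddy",x@(w-m),y@(w-m),"r",np.hypot(*w[:2]), "mid", m+.045*y)
print("pump",ray("top",(248,136),.1),ray("top",(249,154),0),"pump base scene",ray("scene",(271,275),0))
print("bottle",ray("top",(440,190),0),"jar",ray("top",(385,272),.085))
Rt=R.from_rotvec(ctrl.get_state()["tool_rot"]).as_matrix();print(Rt.round(3))
im=cv2.imread("pics/scene0.png");cv2.imwrite("pics/c3.png",cv2.resize(im[140:290,160:420],None,fx=3,fy=3,interpolation=cv2.INTER_CUBIC))
E
```

```text
L [0.4859 0.291  0.08  ] r 0.566 scene lid px [395.4 226.3]
 dia 0.0561687725286546
R [0.4704 0.0458 0.08  ] r 0.473 scene lid px [310.8 185.6]
 dia 0.05567148506444951
[[ 0.624  -0.0848  0.04  ]
 [ 0.5411 -0.3361  0.04  ]
 [ 0.4142 -0.2933  0.04  ]
 [ 0.5004 -0.0434  0.04  ]] [0.26463286 0.13389896 0.26436708] [ 0.51994335 -0.18938771  0.04      ]
y [0.31956144 0.94756556 0.        ] x [ 0.94792087 -0.31850592  0.        ] yaw -0.32526662255322525 -0.3241529035429747
well [ 0.53540706 -0.15030872  0.034     ] in caddy 0.0022114869285634695 0.0419715198633308 r 0.5561055963322236 mid [ 0.53432361 -0.14674726  0.04      ]
pump [0.73521378 0.05487993 0.1       ] [0.7146308  0.05942698 0.        ] pump base scene [0.72231683 0.06372191 0.        ]
bottle [ 0.58991081 -0.49242893  0.        ] jar [ 0.35574228 -0.2986958   0.085     ]
[[ 0.974  0.227 -0.   ]
 [ 0.227 -0.974  0.002]
 [-0.    -0.002 -1.   ]]
```

View pics/c3.png

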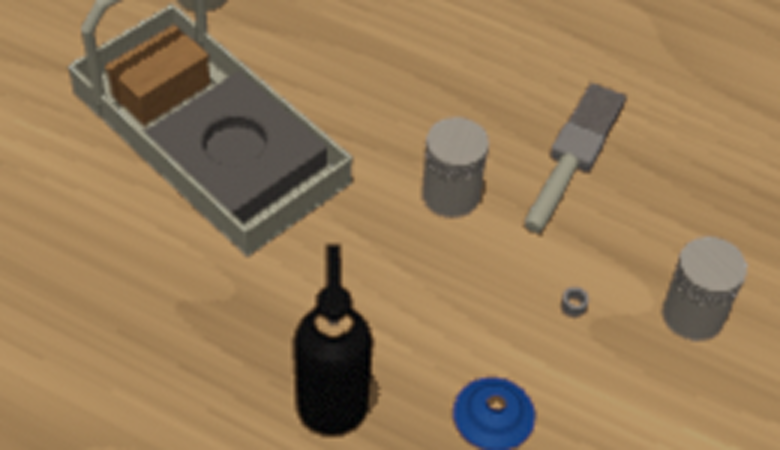

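The lid diameters come out at 56 mm, as they should. The caddy outline measures 264 x 134 mm against a nominal 270 x 130. The well lies about 42 mm along the caddy's y. I'll grip along the caddy's x, which keeps the camera on the side away from the arch. That needs a turn of about -1.017.

```bash
r='.431 -.293 -.05 -1.017 1'; python3 inch.py '.431 -.293 -.05 -1.017 1;.431 -.293 -.05 -1.017 1;.431 -.293 -.05 -1.017 1;.431 -.293 -.05 -1.017 1;.431 -.293 -.05 -1.017 1;.431 -.293 -.05 -1.017 1;.431 -.293 -.05 -1.017 1;.431 -.293 -.05 -1.017 1;.431 -.293 -.05 -1.017 1;.431 -.293 -.05 -1.017 1;.431 -.293 -.05 -1.017 1' && python3 -c "
from h import *
print(totool([.486,.291,.2]),ctrl.get_state()['tool_rot'],ctrl.get_state()['joint_positions'])
Rt=R.from_rotvec(ctrl.get_state()['tool_rot']).as_matrix();print(Rt.round(3))"
```

```text
time: 1.2
position: [0.5038, -0.2445, 0.2729]
tool_rot: [-2.545, -1.841, -0.004]
ft_force: [-0.4, -0.5, 0.7]
grip_width: 0.999
grip_force: 0.0
[ 0.50292088 -0.18450091  0.07387581] [-2.54497456 -1.84118494 -0.00386894] [ 0.88783594  0.14117541 -0.5327529   1.58668466  0.06990233  1.43242371
  0.03165864]
[[ 0.313  0.95   0.002]
 [ 0.95  -0.313  0.002]
 [ 0.002  0.001 -1.   ]]
```

```bash
python3 inch.py '.503 -.185 .074 0 1;.503 -.185 .074 0 1;.503 -.185 .074 0 1;.503 -.185 .074 0 1;.503 -.185 .074 0 1;.503 -.185 .074 0 1;.503 -.185 .074 0 1;.503 -.185 .074 0 1;.503 -.185 .074 0 1;.503 -.185 .074 0 1;.503 -.185 .074 0 1;.503 -.185 .074 0 1;.503 -.185 .074 0 1;.503 -.185 .074 0 1'
cat >> h.py <<'E'
def wray(uv,z,s=None):
    s=s or ctrl.get_state();m=camera_model("wrist");f=210/np.tan(np.radians(m["vertical_fov"]/2))
    T=np.eye(4);T[:3,:3]=R.from_rotvec(s["tool_rot"]).as_matrix();T[:3,3]=s["position"];T=T@m["hand_eye"]
    d=T[:3,:3]@np.array([(uv[0]-m["cx"])/f,(uv[1]-m["cy"])/f,1]);c=T[:3,3]
    return c+d*(z-c[2])/d[2]
E
python3 - <<'E'
from h import *
s=ctrl.get_state();print(s["position"]);cv2.imwrite("pics/w1.png",get_image("wrist")[:,:,::-1])
E
```

```text
time: 2.6
position: [0.4865, 0.2842, 0.1982]
tool_rot: [2.552, 1.83, -0.002]
ft_force: [-0.2, 0.5, -0.3]
grip_width: 1.001
grip_force: 0.0
[0.4864816  0.28420507 0.19819609]
```

View pics/w1.png

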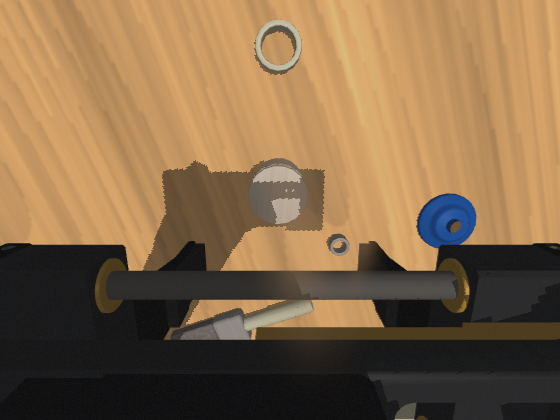

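The wrist view shows the tin's lid spanning about x 249-306 and y 165-225, so its centre is near (277.5,195).

Run:
```python
from h import *
for v in (192,195): print(wray((277.5,v),.08))
print(wray((306,195),.08)-wray((249,195),.08))
s=ctrl.get_state();print(s["position"]);print(totool([.486,.291,.04]))
```

```text
[0.48893486 0.29939045 0.08      ]
[0.48801551 0.29670973 0.08      ]
[ 0.0500892  -0.01699989  0.        ]
[0.48675184 0.28382665 0.19836703]
[ 0.006744   -0.00311906  0.15835696]
```

Run:
```python
from h import *
print("L",ray("scene",(397,228.3),.08),"R",ray("scene",(312.3,187),.08))
# project lid circle hypotheses into wrist and score gradient contrast
im=cv2.cvtColor(cv2.imread("pics/w1.png"),cv2.COLOR_BGR2HSV)[:,:,1].astype(float)
s=ctrl.get_state();m=camera_model("wrist");f=210/np.tan(np.radians(m["vertical_fov"]/2))
T=np.eye(4);T[:3,:3]=R.from_rotvec(s["tool_rot"]).as_matrix();T[:3,3]=s["position"];Ti=np.linalg.inv(T@m["hand_eye"])
a=np.linspace(0,2*np.pi,90)
def samp(x,y,r):
    P=np.c_[x+r*np.cos(a),y+r*np.sin(a),0*a+.08,0*a+1]@Ti.T;uv=(P[:,:2]/P[:,2:3]*f+[m["cx"],m["cy"]]).astype(np.float32)
    return cv2.remap(im.astype(np.float32),uv[:,:1],uv[:,1:],1)
b=max(((samp(x,y,.0305)-samp(x,y,.0255)).mean(),x,y) for x in np.arange(.478,.5,.001) for y in np.arange(.284,.306,.001));print(b)
```

```text
L [0.48979015 0.29671498 0.08      ] R [0.47290601 0.0514933  0.08      ]
(np.float32(59.906315), np.float64(0.489), np.float64(0.298))
```

The scene and wrist views agree on (0.489, 0.297), and the top camera is biased by about 6 mm. Going down on the left tin.

```bash
python3 inch.py '.0133 -.002 .05 0 1;.0133 -.002 .1 0 1;.0133 -.002 .13 0 1;.0133 -.002 .15 0 1;.0133 -.002 .158 0 1;.0133 -.002 .158 0 1;.0133 -.002 .158 0 1;.0133 -.002 .158 0 0;.0133 -.002 .158 0 0;.0133 -.002 .158 0 0;.0133 -.002 .158 0 0;.0133 -.002 .158 0 0;.0133 -.002 .158 0 0;.0133 -.002 .158 0 0;.0133 -.002 .158 0 0;.0133 -.002 .158 0 0' 35
```

```text
time: 4.25
position: [0.4883, 0.2991, 0.0407]
tool_rot: [2.551, 1.833, -0.0]
ft_force: [-1.1, -1.2, 3.1]
grip_width: 0.634
grip_force: 35.0
```

```bash
python3 inch.py '0 0 -.01 0 0;0 0 -.03 0 0;0 0 -.05 0 0;0 0 -.06 0 0;0 0 -.06 0 0;0 0 -.06 0 0;0 0 -.06 0 0;0 0 -.06 0 0;0 0 -.06 0 0;0 0 -.06 0 0' 45; python3 inch.py '0 0 0 0 0;0 0 0 0 0;0 0 0 0 0'
```

```text
time: 5.25
position: [0.4881, 0.299, 0.1001]
tool_rot: [-2.551, -1.833, 0.001]
ft_force: [0.0, -0.5, -2.9]
grip_width: 0.633
grip_force: 45.0
time: 5.55
position: [0.4883, 0.2991, 0.1005]
tool_rot: [2.551, 1.833, -0.0]
ft_force: [-0.3, 0.8, -3.1]
grip_width: 0.629
grip_force: 45.0
```

The reading is about 3 N, or 0.3 kg, so this is the lighter tin. I'll set it back.

```bash
python3 inch.py '0 0 .03 0 0;0 0 .048 0 0;0 0 .054 0 0;0 0 .057 0 0;0 0 .0585 0 0;0 0 .0595 0 0;0 0 .0595 0 0;0 0 .0595 0 0;0 0 .0595 0 0'; python3 inch.py '0 0 0 0 1;0 0 0 0 1;0 0 0 0 1;0 0 0 0 1;0 0 0 0 1;0 0 0 0 1;0 0 -.02 0 1;0 0 -.06 0 1;0 0 -.1 0 1;0 0 -.14 0 1;0 0 -.16 0 1;0 0 -.16 0 1;0 0 -.16 0 1;0 0 -.16 0 1'; python3 -c "
from h import *
print(ctrl.get_state()['position'],totool([.46,.04,.2]))"
```

```text
time: 6.45
position: [0.4886, 0.2991, 0.0414]
tool_rot: [2.551, 1.832, 0.001]
ft_force: [0.1, 0.6, -2.6]
grip_width: 0.632
grip_force: 45.0
time: 7.85
position: [0.4877, 0.2983, 0.1994]
tool_rot: [-2.551, -1.833, 0.004]
ft_force: [0.0, 0.2, -0.3]
grip_width: 0.999
grip_force: 0.0
[0.48766231 0.29830523 0.19942753] [-2.53619878e-01  5.62499463e-02 -1.55454288e-04]
```

```bash
python3 inch.py '-.05 .013 0 0 1;-.1 .027 0 0 1;-.15 .041 0 0 1;-.2 .055 0 0 1;-.235 .064 0 0 1;-.245 .067 0 0 1;-.245 .067 0 0 1;-.245 .067 0 0 1;-.245 .067 0 0 1'
cat > lid.py <<'E'
from h import *
import sys
x0,y0,name=float(sys.argv[1]),float(sys.argv[2]),sys.argv[3]
s=ctrl.get_state();I=get_image("wrist");cv2.imwrite(name,I[:,:,::-1])
im=cv2.cvtColor(I,cv2.COLOR_RGB2HSV)[:,:,1].astype(np.float32)
m=camera_model("wrist");f=210/np.tan(np.radians(m["vertical_fov"]/2))
T=np.eye(4);T[:3,:3]=R.from_rotvec(s["tool_rot"]).as_matrix();T[:3,3]=s["position"];Ti=np.linalg.inv(T@m["hand_eye"])
a=np.linspace(0,2*np.pi,90)
def samp(x,y,r):
    P=np.c_[x+r*np.cos(a),y+r*np.sin(a),0*a+.08,0*a+1]@Ti.T;uv=(P[:,:2]/P[:,2:3]*f+[m["cx"],m["cy"]]).astype(np.float32)
    return cv2.remap(im,uv[:,:1],uv[:,1:],1)
b=max(((samp(x,y,.0305)-samp(x,y,.0255)).mean(),x,y) for x in np.arange(x0-.012,x0+.012,.001) for y in np.arange(y0-.012,y0+.012,.001))
print(b,s["position"],totool([b[1],b[2],.04]))
E
python3 lid.py .473 .0515 pics/w2.png
```

```text
time: 8.75
position: [0.4735, 0.0478, 0.2007]
tool_rot: [-2.547, -1.837, -0.0]
ft_force: [-0.6, 0.2, 0.5]
grip_width: 0.998
grip_force: 0.0
(np.float32(57.445553), np.float64(0.473), np.float64(0.051500000000000004)) [0.47347922 0.04779156 0.20073323] [ 0.00333889 -0.00154884  0.16079622]
```

View pics/w2.png

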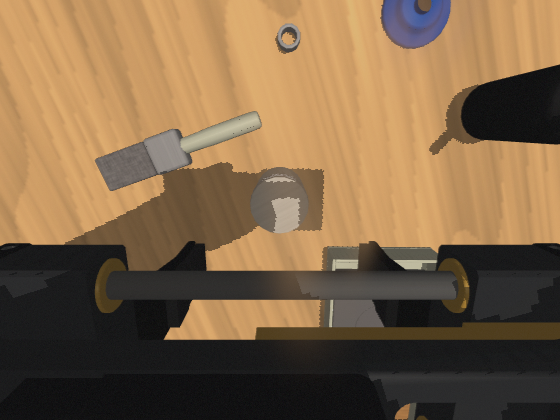

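The wrist view shows the right tin's lid at about (280,203), clear of the brush and caddy. Both cameras put it at (0.473, 0.0515).

```bash
python3 inch.py '.0033 -.0015 .05 0 1;.0033 -.0015 .1 0 1;.0033 -.0015 .13 0 1;.0033 -.0015 .15 0 1;.0033 -.0015 .16 0 1;.0033 -.0015 .16 0 1;.0033 -.0015 .16 0 1;.0033 -.0015 .16 0 0;.0033 -.0015 .16 0 0;.0033 -.0015 .16 0 0;.0033 -.0015 .16 0 0;.0033 -.0015 .16 0 0;.0033 -.0015 .16 0 0;.0033 -.0015 .16 0 0;.0033 -.0015 .16 0 0;.0033 -.0015 .16 0 0' 50; python3 inch.py '0 0 -.01 0 0;0 0 -.03 0 0;0 0 -.05 0 0;0 0 -.08 0 0;0 0 -.11 0 0;0 0 -.13 0 0;0 0 -.13 0 0;0 0 -.13 0 0;0 0 -.13 0 0;0 0 -.13 0 0;0 0 -.13 0 0;0 0 -.13 0 0' 50
python3 - <<'E'
from h import *
s=ctrl.get_state();print(s["ft_force"]);cv2.imwrite("pics/w3.png",get_image("wrist")[:,:,::-1])
# well in scene image and top, both corrected by tin bias
print(ray("scene",(238.3,187.6),.034))
c=lambda u,v,o:((u+.5)/6-.5+o[0],(v+.5)/6-.5+o[1])
print(ray("top",c(324,240,(270,170)),.034)+[.0026,.0058,0])
print(s["position"])
E
```

```text
time: 10.4
position: [0.4722, 0.0494, 0.0411]
tool_rot: [-2.55, -1.832, 0.003]
ft_force: [-3.5, 1.0, 6.2]
grip_width: 0.639
grip_force: 50.0
time: 11.6
position: [0.4729, 0.0491, 0.1704]
tool_rot: [-2.551, -1.833, 0.001]
ft_force: [0.6, 1.4, -6.5]
grip_width: 0.634
grip_force: 50.0
[ 0.56226437  1.36576877 -6.53877729]
[ 0.54103031 -0.14238047  0.034     ]
[ 0.53800706 -0.14450872  0.034     ]
[0.47290184 0.04912583 0.17042992]
```

The right tin reads 6.5 N, or about 0.66 kg, so it is the heavy one. I'll carry it to just short of the well and look from there.

```bash
python3 inch.py '-.035 .02 -.03 0 0;-.07 .04 -.03 0 0;-.11 .062 -.03 0 0;-.15 .084 -.03 0 0;-.19 .106 -.03 0 0;-.215 .12 -.03 0 0;-.222 .124 -.03 0 0;-.222 .124 -.03 0 0;-.222 .124 -.03 0 0;-.222 .124 -.03 0 0' 50
python3 - <<'E'
from h import *
s=ctrl.get_state();print(s["position"],s["tool_rot"],s["ft_force"]);I=get_image("wrist")[:,:,::-1];cv2.imwrite("pics/w4.png",I)
cv2.imwrite("pics/w4c.png",cv2.convertScaleAbs(cv2.resize(I[60:260,150:410],None,fx=3,fy=3,interpolation=cv2.INTER_CUBIC),alpha=1.4))
E
```

```text
time: 12.65
position: [0.5201, -0.1987, 0.2011]
tool_rot: [-2.548, -1.836, -0.0]
ft_force: [0.4, -0.4, -5.9]
grip_width: 0.636
grip_force: 50.0
[ 0.52006377 -0.19870162  0.20107108] [-2.54846110e+00 -1.83619171e+00 -3.37688213e-04] [ 0.36206077 -0.43630994 -5.8850853 ]
```

View pics/w4c.png

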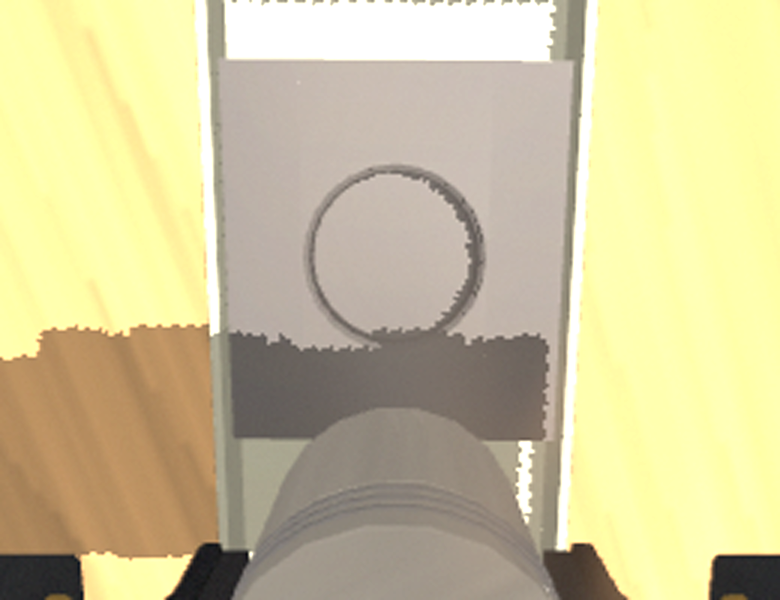

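The wrist crop shows the well's outer rim spanning x 305-486 and y 164-345, centre (395.5,254.5). The tray's edges are at y = 60 (x 218-573) and y = 438 (x 233-548). The held tin's bottom edge peaks at (396,408).

Run:
```python
from h import *
s=ctrl.get_state()
c=lambda u,v:((u+.5)/3-.5+150,(v+.5)/3-.5+60)
W=lambda u,v,z:wray(c(u,v),z,s)
w=W(395.5,254.5,.034);print("well",w,"tool",totool(w))
print("bounds",W(395.5,164,.034),W(395.5,345,.034),"wid",np.linalg.norm(W(305,254,.034)-W(486,254,.034)),"len",np.linalg.norm(W(395.5,164,.034)-W(395.5,345,.034)))
k=[W(*p,.034) for p in((218,60),(573,60),(548,438),(233,438))];print(np.array(k),np.mean(k,0),[np.linalg.norm(k[i]-k[i-1]) for i in range(4)])
d=(k[0]+k[1]-k[2]-k[3]);print("tray y ang",np.arctan2(d[1],d[0]))
t=W(396,408,s["position"][2]-.041);print("tin bottom front in tool",totool(t))
```

```text
well [ 0.53852984 -0.14581139  0.034     ] tool [0.05626454 0.00068131 0.16718858]
bounds [ 0.54801816 -0.11730834  0.034     ] [ 0.5285521  -0.17578468  0.034     ] wid 0.06300860844114536 len 0.061631236869751
[[ 0.50273896 -0.06773201  0.034     ]
 [ 0.61400723 -0.10474006  0.034     ]
 [ 0.57083762 -0.225922    0.034     ]
 [ 0.46119743 -0.18940643  0.034     ]] [ 0.53719531 -0.14695012  0.034     ] [np.float64(0.1285704626027192), np.float64(0.11726134367239104), np.float64(0.12864166493582596), np.float64(0.11556106364251828)]
tray y ang 1.2351804907485524
tin bottom front in tool [0.02860537 0.00073799 0.04100203]
```

```bash
python3 inch.py '.03 0 0 0 0;.05 0 0 0 0;.0555 0 .02 0 0;.0555 0 .05 0 0;.0555 0 .08 0 0;.0555 0 .105 0 0;.0555 0 .115 0 0;.0555 0 .115 0 0;.0555 0 .115 0 0;.0555 0 .115 0 0'; python3 inch.py '0 0 .003 0 0;0 0 .005 0 0;0 0 .007 0 0;0 0 .009 0 0;0 0 .011 0 0;0 0 .012 0 0;0 0 .012 0 0'
```

```text
time: 13.7
position: [0.5391, -0.1485, 0.0879]
tool_rot: [2.549, 1.831, 0.003]
ft_force: [-0.0, -0.4, -5.9]
grip_width: 0.636
grip_force: 50.0
time: 14.4
position: [0.5374, -0.1483, 0.0738]
tool_rot: [-2.551, -1.833, 0.0]
ft_force: [-0.2, 0.1, -5.6]
grip_width: 0.637
grip_force: 50.0
```

```bash
python3 inch.py '0 0 .001 0 0;0 0 .002 0 0;0 0 .003 0 0;0 0 .003 0 0;0 0 .003 0 0'; python3 -c "
from h import *
print(ctrl.get_state()['position'])"
```

```text
time: 14.9
position: [0.5376, -0.1483, 0.071]
tool_rot: [2.551, 1.833, -0.0]
ft_force: [0.6, 0.3, -6.4]
grip_width: 0.631
grip_force: 50.0
[ 0.53758704 -0.1483176   0.07100491]
```

```bash
python3 inch.py '0 0 .001 0 0;0 0 .002 0 0;0 0 .003 0 0;0 0 .004 0 0;0 0 .005 0 0;0 0 .005 0 0'; python3 inch.py '0 0 .001 0 0;0 0 .002 0 0;0 0 .003 0 0;0 0 .004 0 0;0 0 .005 0 0;0 0 .006 0 0;0 0 .006 0 0'
```

```text
time: 15.5
position: [0.5374, -0.1483, 0.0658]
tool_rot: [-2.551, -1.833, 0.0]
ft_force: [0.3, -0.1, -6.2]
grip_width: 0.633
grip_force: 50.0
time: 16.2
position: [0.5375, -0.1483, 0.0599]
tool_rot: [-2.551, -1.833, 0.0]
ft_force: [-0.4, -0.4, -6.3]
grip_width: 0.633
grip_force: 50.0
```

Tin bottom is at about 0.019, with 3 mm left. I'll go down in small steps and watch the force.

```bash
python3 inch.py '0 0 .0005 0 0;0 0 .001 0 0;0 0 .0015 0 0;0 0 .002 0 0;0 0 .002 0 0'; python3 inch.py '0 0 .0003 0 0;0 0 .0006 0 0;0 0 .001 0 0;0 0 .001 0 0;0 0 .001 0 0'
```

```text
time: 16.7
position: [0.5375, -0.1483, 0.0579]
tool_rot: [-2.552, -1.833, 0.0]
ft_force: [0.1, 0.3, -7.2]
grip_width: 0.636
grip_force: 50.0
time: 17.2
position: [0.5376, -0.1483, 0.0572]
tool_rot: [2.551, 1.833, -0.0]
ft_force: [0.1, 0.1, -4.4]
grip_width: 0.639
grip_force: 50.0
```

```bash
python3 inch.py '0 0 .0004 0 0;0 0 .0007 0 0;0 0 .0007 0 0;0 0 .0007 0 0'
```

```text
time: 17.6
position: [0.5377, -0.1483, 0.0571]
tool_rot: [2.551, 1.833, -0.0]
ft_force: [-3.5, 0.4, 6.1]
grip_width: 0.634
grip_force: 50.0
```

It is on the floor at the expected height (0.057), with only light force. Releasing and backing straight up.

```bash
python3 inch.py '0 0 -.0005 0 0;0 0 -.0005 0 1;0 0 -.0005 0 1;0 0 -.0005 0 1;0 0 -.0005 0 1;0 0 -.0005 0 1;0 0 -.0005 0 1;0 0 -.02 0 1;0 0 -.06 0 1;0 0 -.11 0 1;0 0 -.16 0 1;0 0 -.2 0 1;0 0 -.2 0 1;0 0 -.2 0 1'; python3 inch.py '-.04 -.04 0 0 1;-.07 -.07 0 0 1;-.08 -.08 0 0 1;-.08 -.08 0 0 1;-.08 -.08 0 0 1'
python3 - <<'E'
from h import *
a=get_image("wrist")[:,:,::-1];b=get_image("scene")[:,:,::-1]
cv2.imwrite("pics/f.png",np.vstack([cv2.resize(b[90:300,140:460],None,fx=1.875,fy=1.5),cv2.resize(a,(600,285))])[:600])
E
```

```text
time: 19.0
position: [0.5381, -0.1484, 0.2572]
tool_rot: [2.55, 1.832, 0.001]
ft_force: [0.5, -0.3, -0.1]
grip_width: 0.999
grip_force: 0.0
time: 19.5
position: [0.4362, -0.1981, 0.2553]
tool_rot: [-2.551, -1.832, 0.0]
ft_force: [0.7, 0.3, -0.1]
grip_width: 1.001
grip_force: 0.0
```

View pics/f.png

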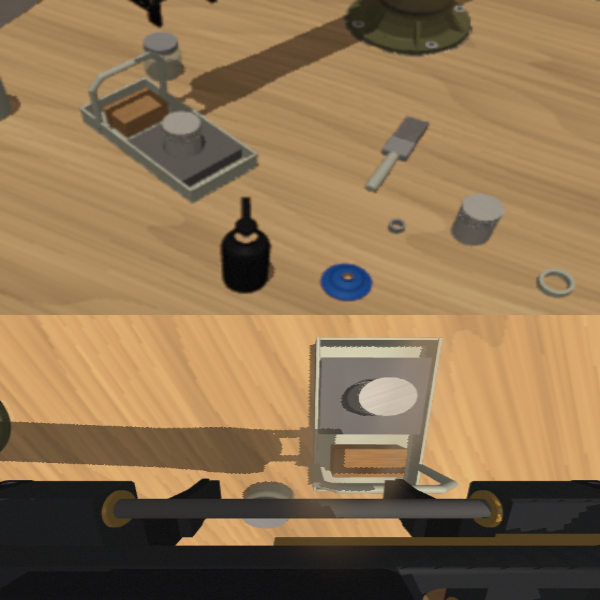

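The final view shows the heavy tin upright in the well at about (183,130) and the light tin standing upright at (478,218). Everything else is undisturbed, and the robot is clear of it all.

```bash
python3 -c "
from bench import ctrl, workorder, get_image, camera_model
print(workorder.close_job())"
```

```text
the job is handed in; nothing more can be done
None
```

The job is handed in: the heavier tin was the right one (about 0.66 kg), now upright on the floor of the tray's well, and the lighter left one (about 0.30 kg) is back standing on the plywood, with both tins let go, nothing else disturbed, and about 20 s used.

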